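# Shade the microscope lamp and click it up to level six

### The job

First push the black shade tube fully down over the lamp's metal spigot and let go of it. Then turn the blue click-stop dial clockwise until it rests in the sixth click counted from its off stop, never going on into the seventh, and leave the shade in place. Do not disturb the other things on the bench.

Things in the scene. Friction and masses are not known exactly. Their poses are not given: they have to be found in the camera images.
- lamp: White lamp unit fixed to the bench, 150 x 270 mm (its x, y), flat top at z = 75 mm. Origin: centre of the underside; z up; its -x side (vents and small blue panel) faces roughly to the robot. On the top: spigot at (0, -68) mm and dial at (0, +68) mm in this frame.
- spigot_top (a point): Centre of the top of the upright aluminium spigot, 109 mm above the bench. Spigot: 30 mm diameter, 30 mm tall, its top 4 mm tapering to 23 mm diameter; it stands on a dark collar of 50 mm diameter whose top, on which the shade must rest, is 30 mm below this point (79 mm above the bench). Axes as the lamp.
- dial_grip (a point): Point on the upright axis of the blue dial at the height to grip its bar, 109 mm above the bench. Above a disc of 48 mm diameter (top 11 mm above the lamp's flat top) the dial has an upright bar 44 mm long, 14 mm wide, from 11 to 43 mm above the lamp's flat top. The point turns with the dial: the bar lies along the point's x axis, and a white pointer line on the bar lies on the -x side. At off the point's axes are those of the lamp.
- dial (a joint): Angle of the blue dial in rad: 0 at the off stop (pointer to the lamp's -x side, at the red tick), growing clockwise seen from above. Click rests every 30 degrees (0.5236 rad), at the white ticks, up to the end stop at the tenth; the sixth is at 3.142. A hidden sprung pin in a notch holds it: about 0.2 N m to get over each hump, halfway between rests, after which it snaps into the next rest by itself when free. It starts in one of the rests 0, 1 or 2.
- shade: Black open-ended shade tube standing upright on the bench, 42 mm outer diameter, 32.5 mm bore, 55 mm tall, about 60 g, both ends alike. Origin: centre of its lower end; z along its axis.
- spacer: Bystander: orange spacer ring, 46 mm outer diameter, 25 mm bore, 40 mm tall, standing; too narrow for the spigot. Origin: centre of its underside.
- oil: Bystander: amber bottle, 32 mm diameter, 70 mm tall, standing. Origin: centre of its underside.
- objective: Bystander: steel microscope objective, up to 32 mm diameter, 45 mm tall, standing. Origin: centre of its underside.
- dish: Bystander: shallow glass dish, 90 mm diameter, 15 mm tall. Origin: centre of its underside.

How it is judged (in metres and radians):
On the way, in this order (a step that is already met when the one before it is completed fails the run):
1. the shade sits fully down on the spigot's collar, upright and released, with the dial not yet turned up (horizontal distance between shade and spigot_top below 0.004 m and z of shade in the frame of spigot_top below -0.027 m and angle between shade's own z axis and vertical below 0.08 rad and contact force between the fingers and shade below 0.1 N and value of joint dial below 1.3 rad), for 0.2 s.
2. the dial rests in its sixth click (value of joint dial between 2.99 and 3.29 rad), for 0.2 s.
At the end, for the whole second after the job is handed in: The dial rests in the sixth click (3.142 rad, within 0.15), still; the shade is upright (within 0.08 rad) on the spigot, its lower end within 3 mm of the collar and 4 mm of the spigot's axis, at rest (all of step 2 and velocity of joint dial between -0.05 and 0.05 rad/s and horizontal distance between shade and spigot_top below 0.004 m and z of shade in the frame of spigot_top below -0.027 m and angle between shade's own z axis and vertical below 0.08 rad and linear speed of shade below 0.02 m/s); the robot touches nothing.
It fails at once if the dial is turned past the hump into the seventh click (value of joint dial above 3.47 rad).
It fails at once if a bystander is moved by more than 25 mm or tipped over (distance of any of spacer, oil, objective, dish from where it was at the start of the episode above 0.025 m or angle between any of spacer, oil, objective's own z axis and vertical above 0.6 rad).
It also fails if it takes over 72 s, if anything falls off the work surface, if the arm or the gripper's body presses on something with over 40 N, if the wrist force passes 120 N, or if a joint passes its speed limit or range.

### The arm

A 7-joint arm with a two-finger parallel gripper is mounted at the origin on the work surface. World frame = base frame: x ahead of the robot, y to its left, z up, the work surface at z = 0. Lengths are in mm, angles in rad, forces in N, time in s.
With the tool pointing down it reaches from about 400 to 875 mm from the base axis. Payload 19.3 kg.
Tool frame: the origin (TCP) lies between the finger pads; the fingertips stand 14 mm ahead of it and the grasp point (between the pads) lies 5 mm behind it (tip_reach is the distance from the TCP to the fingertips, in mm); y points along the fingers, x is the direction in which the jaws open and shut, and the axes are right-handed (so a half turn about y gives the same grasp; the last joint's range is limited). The gripper opens to 85 mm and grips with 20 to 120 N. Pads are 22 mm wide; open, the fingers measure 114 mm over their backs; the gripper's body (76 mm by 85 mm) begins 54 mm behind the grasp point. The pads swing forward as they close: fully open they stand 13 mm farther back than shut.
Start: joints at [-1.369, 0.521, -0.036, 1.599, 0.021, 1.021, -0.113], TCP at [167.81, 602.042, 245.291] pointing down, gripper open.
Joint ranges: [-2.91, 2.91], [-0.3, 2.13], [-1.5, 1.42], [0.17, 2.43], [-1.26, 4.41], [0.16, 1.93], [-2.52, 2.52]. Speed limits (rad/s): [1.89, 1.89, 2.39, 2.39, 3.01, 3.01, 3.01].

### API

Orientations are given as [roll, pitch, yaw] about the fixed x, y, z axes, in that order (R = Rz(yaw) Ry(pitch) Rx(roll)).
In Python, from workcell import * gives the robot as it stands. The module is installed in compiled form; this text tells all that it offers.
- The arm moves only by the tool arm_command, never from a script. Its argument "plan" is one flat list of numbers, 5 for each row, row after row: the shift along the world's x, y, z in mm, then the turn about the world's z in degrees, then the finger opening in mm, from 0 to 85.4. A call has 1 to 12 rows; each row shifts and turns the commanded pose from where the row before left it; what a row does not reach is not made up. A row lasts 1/12 s, in which the tool goes at most 41.7 mm and 7.16 degrees, less where a joint would pass 70% of its speed; a pose out of reach is approached as far as the arm can. A call with a gripper value outside its range is refused whole. The fingers move at their own pace and stop on an object; the grip force is fixed at half the most. Time passes only in rows, so rows that do not move let the fingers close. It gives the time, the measured TCP pose, the force and the opening at its end, in the units of the state.
- get_state(): the state, without advancing time (a new reading comes with each control period).
- camera(name): name is "side" or "top" or "wrist"; returns (picture, depth): 480x640x3 uint8, red, green, blue; 480x640 float32, mm along the optical axis (not along the pixel's ray), 0 where there is no reading.
- camera_info(name): a dict with "mtx" (3x3 intrinsics, pixels), "rvec" (rotation vector, rad) and "tvec" (3), from world to camera coordinates, as OpenCV has them; the wrist camera has in their place "tool_from_camera" (4x4, takes a point from camera to tool coordinates, whose origin is the TCP and whose axes are the tool frame's). Camera axes: x right, y down, z forward; pixel columns grow to the right and rows downward; lengths in mm; the calibration is good to about 2 mm. A picture is of the moment at which its call begins: read the wrist's pose just before it. camera_info takes no time and is no camera call.
- close_job(): hands the job in, once; it reports no verdict.
The state is a dict: "time": time; "joint_positions": joint angles; "qd": joint speeds; "joint_torque": joint torques, N m; "eef_pos": TCP position; "eef_rot": TCP orientation; "force": force on the tool from outside, world axes, zero at the start; "ft_torque": the same for the moment, N m; "width": finger opening in mm.
Only numpy, scipy, OpenCV 4.12 (cv2) and the standard library are available. Lean on these libraries where they do the work, as an engineer would, in place of code of your own. Each camera call takes 0.05 s, during which the arm holds its last target.

## Working session

There is one attempt and no reset: what is moved stays moved. The work goes in short steps, Python scripts to look and compute and a tool call to move; the robot and the scene stay as the last step left them, time stands still between calls to the robot, and variables do not carry over. Pictures are saved under pics/ and viewed, and the job is handed in when it is done.

Besides the shell and the picture viewer there is one more tool, called after "Call:" as name(argument=value, ...) on one line, values as JSON. arm_command: Moves the arm, as the interface text tells. Its arguments: {"type":"object","properties":{"plan":{"type":"array"}},"required":["plan"]}

```bash
mkdir -p pics; python3 - <<'E'
from workcell import *
import cv2,numpy as np
s=get_state();print(s['time'],s['eef_pos'],s['eef_rot'],s['force'],s['width'])
for n in ['side','top','wrist']:
    p,d=camera(n);cv2.imwrite(f'pics/{n}0.png',p[:,:,::-1]);np.savez(f'pics/{n}0.npz',p=p,d=d)
    i=camera_info(n);print(n,{k:np.round(v,3).tolist() for k,v in i.items()})
E
```

```text
0.0 [167.71980133 601.74999536 244.72949201] [-1.57087826e+00  1.11379256e-03  1.29900486e+00] [-0.79364599  0.34764399  0.14549793] 85.48100672193056
side {'mtx': [[497.669, 0.0, 322.977], [0.0, 497.669, 237.509], [0.0, 0.0, 1.0]], 'rvec': [2.028, -0.497, 0.284], 'tvec': [-597.368, 203.682, 687.662]}
top {'mtx': [[611.347, 0.0, 323.542], [0.0, 611.347, 240.034], [0.0, 0.0, 1.0]], 'rvec': [2.195, -2.177, 0.122], 'tvec': [-78.363, 625.19, 1258.139]}
wrist {'mtx': [[380.14, 0.0, 319.041], [0.0, 380.14, 241.852], [0.0, 0.0, 1.0]], 'tool_from_camera': [[1.0, -0.0, -0.001, 0.216], [0.001, -0.316, 0.949, -128.304], [-0.001, -0.949, -0.316, 80.419], [0.0, 0.0, 0.0, 1.0]]}
```

View pics/top0.png

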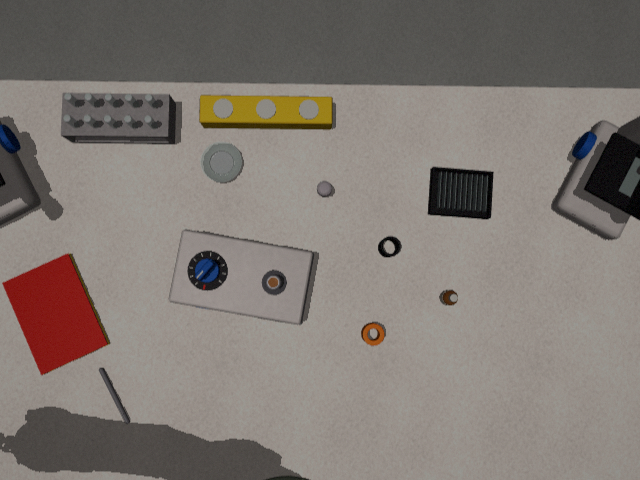

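View pics/side0.png

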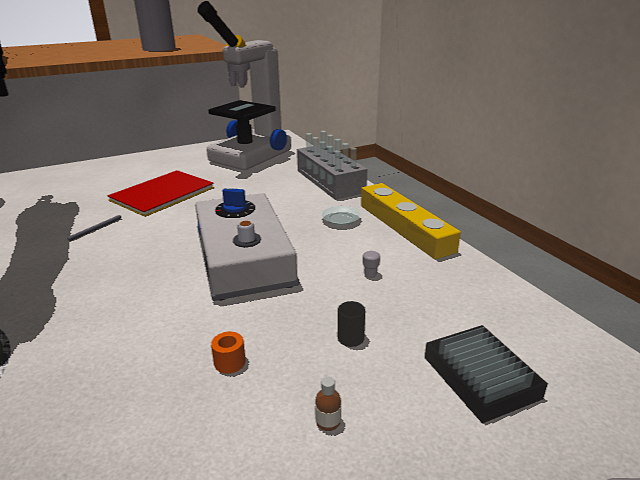

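View pics/wrist0.png

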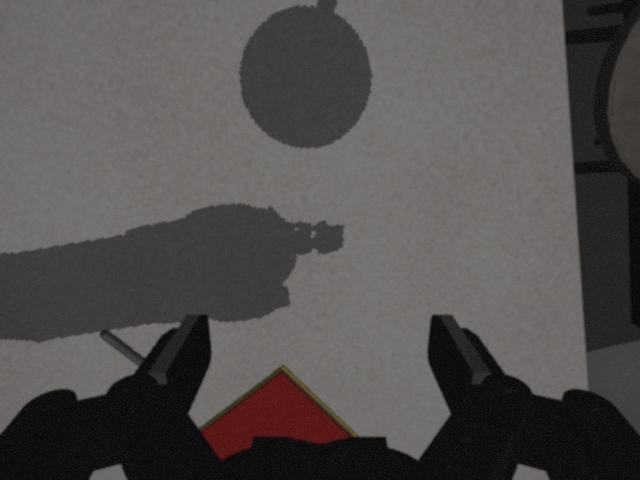

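```bash
cat > h.py <<'E'
import numpy as np,cv2
from workcell import *
def cam(n,st=None):
    i=camera_info(n);K=np.array(i['mtx'])
    if n!='wrist':
        R=cv2.Rodrigues(np.array(i['rvec'],float))[0];t=np.array(i['tvec'],float).ravel()
        return K,R.T,-R.T@t
    from scipy.spatial.transform import Rotation as Ro
    T=np.array(i['tool_from_camera']);Rw=Ro.from_euler('xyz',st['eef_rot']).as_matrix()
    return K,Rw@T[:3,:3],Rw@T[:3,3]+np.array(st['eef_pos'])
def ray(c,uv,z):
    K,R,o=c;d=R@np.linalg.solve(K,[uv[0],uv[1],1.]);return o+d*(z-o[2])/d[2]
def proj(c,P):
    K,R,o=c;q=K@(R.T@(np.array(P,float)-o));return q[:2]/q[2]
def cents(mask,amin=20):
    n,l,s,c=cv2.connectedComponentsWithStats(mask.astype(np.uint8))
    return [(s[k,4],c[k].round(1).tolist(),s[k,:4].tolist()) for k in range(1,n) if s[k,4]>=amin]
E
python3 - <<'E'
from h import *
p=np.load('pics/top0.npz')['p'];c=cam('top')
print('cam',c[2])
hsv=cv2.cvtColor(p,cv2.COLOR_RGB2HSV)
H,S,V=[hsv[...,k].astype(int) for k in range(3)]
blue=(H>100)&(H<130)&(S>120)
orng=(H>5)&(H<22)&(S>150)
blk=(V<45)
for nm,m,z in (('blue',blue,118),('orange',orng,40),('black',blk,55)):
    for a,cc,b in cents(m): print(nm,a,cc,b,ray(c,cc,z).round(1))
for nm,uv,z in (('lampTL',(183,231),75),('TR',(313,251),75),('BR',(301,323),75),('BL',(170,302),75),('spig',(273.5,282),109),('oil',(450,297),70),('obj',(325,189),45),('dish',(222,163),15)): print(nm,ray(c,uv,z).round(1))
cv2.imwrite('pics/topz.png',cv2.resize(p[215:340,160:330,::-1],None,fx=4.7,fy=4.7,interpolation=cv2.INTER_CUBIC))
E
```

```text
cam [ 510.90885084  -45.303633   1310.28153618]
blue 380 [8.2, 139.4] [0, 124, 20, 29] [810.6 549.7 118. ]
blue 392 [584.2, 144.9] [573, 132, 24, 27] [ 814.2 -592.9  118. ]
blue 462 [206.9, 270.0] [195, 258, 25, 25] [557.3 154.8 118. ]
orange 55 [272.5, 282.0] [269, 278, 9, 9] [536.6  32.   40. ]
orange 86 [447.5, 297.2] [443, 291, 13, 14] [ 507.8 -331.6   40. ]
orange 297 [372.7, 333.7] [362, 323, 23, 22] [ 431.8 -175.8   40. ]
black 298 [171.3, 122.0] [160, 97, 16, 47] [867.8 246.8  55. ]
black 562 [19.0, 169.3] [0, 125, 40, 100] [764.  555.9  55. ]
black 2681 [615.6, 174.3] [584, 131, 56, 89] [ 768.  -686.6   55. ]
black 152 [579.3, 145.3] [572, 132, 17, 30] [ 829.2 -611.4   55. ]
black 52 [71.5, 137.6] [64, 136, 17, 6] [832.  451.6  55. ]
black 2522 [459.6, 193.0] [428, 167, 65, 52] [ 724.6 -356.    55. ]
black 45 [1.5, 180.5] [0, 173, 6, 14] [740.3 590.3  55. ]
black 216 [389.1, 246.3] [378, 237, 23, 20] [ 611.7 -208.2   55. ]
black 661 [208.1, 270.2] [188, 251, 39, 39] [559.4 162.9  55. ]
black 47 [280.9, 280.8] [276, 274, 8, 15] [538.9  14.   55. ]
black 40 [111.7, 386.0] [102, 368, 20, 38] [326.  349.7  55. ]
black 100 [285.1, 477.8] [266, 476, 37, 4] [147.7   0.4  55. ]
lampTL [637.4 212.   75. ]
TR [599.2 -51.1  75. ]
BR [454.4 -28.3  75. ]
BL [494.5 233.9  75. ]
spig [535.2  25.9 109. ]
oil [ 508.4 -330.    70. ]
obj [731.7 -75.2  45. ]
dish [790.9 145.3  15. ]
```

View pics/topz.png

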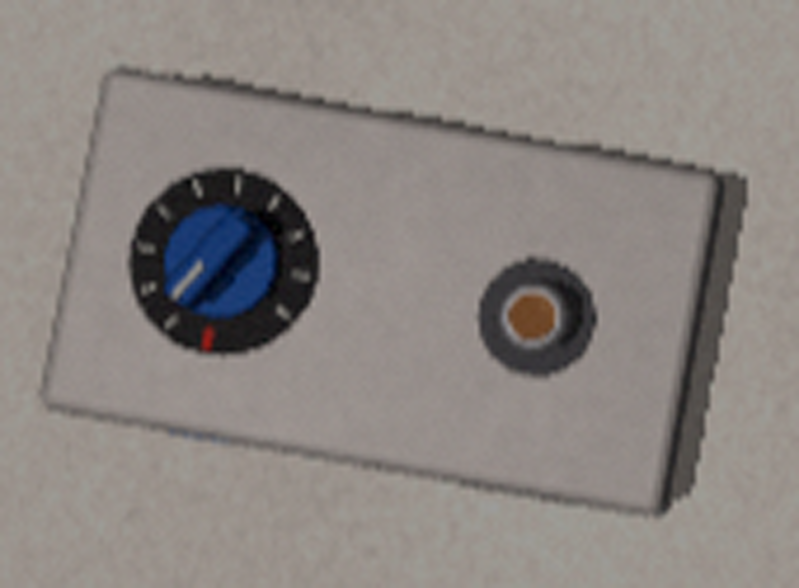

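The top view shows the lamp (yaw ≈ -8.5°). The dial pointer is about 40° clockwise from image-down and the red tick about 10°, so it is in rest 1. The shade is at about (612, -208). I'll move over the shade and check with the wrist camera.

Call:
arm_command(plan=[18, -34, 0, -4, 85, 18, -34, 0, -4, 85, 18, -34, 0, -4, 85, 18, -34, 0, -4, 85, 18, -34, 0, -4, 85, 18, -34, 0, -4, 85, 18, -34, 0, -4, 85, 18, -34, 0, -4, 85, 18, -34, 0, -4, 85, 18, -34, 0, -4, 85, 18, -34, 0, -4, 85, 18, -34, 0, -4, 85])

```text
time: 1.15
eef_pos: [384.2, 192.3, 245.4]
eef_rot: [-1.571, -0.0, 0.458]
force: [0.7, -0.0, 0.4]
width: 85.2
```

Call:
arm_command(plan=[19, -34, 0, -4, 85, 19, -34, 0, -4, 85, 19, -34, 0, -4, 85, 19, -34, 0, -4, 85, 19, -34, 0, -4, 85, 19, -34, 0, -4, 85, 19, -34, 0, -4, 85, 19, -34, 0, -4, 85, 19, -34, 0, -4, 85, 19, -34, 0, -4, 85, 19, -34, 0, -4, 85, 10, 0, 0, 0, 85])

```text
time: 2.15
eef_pos: [603.0, -187.1, 245.1]
eef_rot: [-1.574, -0.001, -0.318]
force: [-0.4, -1.2, -0.8]
width: 84.9
```

```bash
cat > look.py <<'E'
from h import *
import sys,pickle
def look(name):
    s=get_state();p,d=camera('wrist');cv2.imwrite(f'pics/{name}.png',p[:,:,::-1])
    pickle.dump((s,p,d),open(f'pics/{name}.pkl','wb'))
    print(round(s['time'],2),s['eef_pos'].round(1),np.degrees(s['eef_rot']).round(2),np.round(s['force'],1),round(s['width'],1),np.round(s['joint_positions'],2))
    return s,p,d,cam('wrist',s)
if __name__=='__main__': look(sys.argv[1])
E
python3 look.py w1
```

```text
2.15 [ 603.  -187.1  245.1] [-9.02e+01 -5.00e-02 -1.82e+01] [-0.4 -1.2 -0.8] 84.9 [-0.15  0.59  0.56  1.6  -0.34  1.04  0.18]
```

View pics/w1.png

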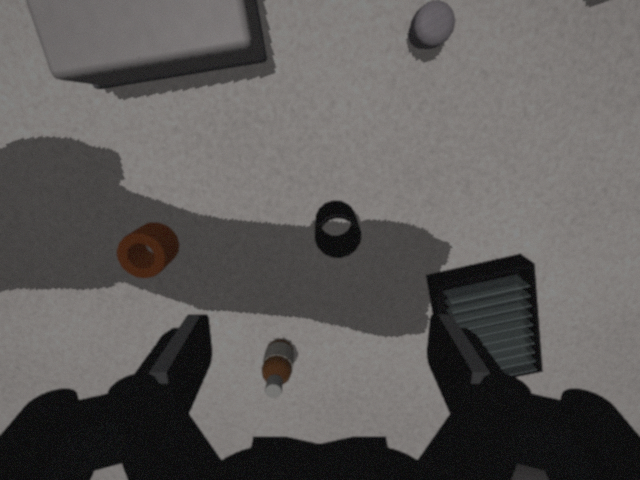

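```bash
cat >> h.py <<'E'
def cloud(c,d):
    K,R,o=c;v,u=np.indices(d.shape);q=np.stack([(u-K[0,2])/K[0,0]*d,(v-K[1,2])/K[1,1]*d,d],-1)
    return q@R.T+o
def mec(pts):
    (x,y),r=cv2.minEnclosingCircle(pts[:,:2].astype(np.float32));return round(x,1),round(y,1),round(r,1)
E
python3 - <<'E'
from h import *;import pickle
s,p,d=pickle.load(open('pics/w1.pkl','rb'));c=cam('wrist',s);P=cloud(c,d)
A=P[190:270,300:375].reshape(-1,3)
for lo,hi in((40,70),(50,58),(52,56)):
    q=A[(A[:,2]>lo)&(A[:,2]<hi)];print(len(q),mec(q),q[:,:2].mean(0),np.percentile(q[:,2],[1,50,99]))
print(np.median(A[:,2]), np.median(P[300:330,220:300,2]))
z=np.load('pics/top0.npz');c=cam('top');Q=cloud(c,z['d'])
A=Q[230:262,372:405].reshape(-1,3);q=A[(A[:,2]>45)&(A[:,2]<65)];print('top',len(q),mec(q),np.median(q[:,2]))
A=Q[270:295,262:286].reshape(-1,3);q=A[(A[:,2]>100)];print('spig',len(q),mec(q),q.mean(0))
A=Q[250:290,188:228].reshape(-1,3);q=A[(A[:,2]>110)];print('bar',len(q),mec(q),q.mean(0),cv2.minAreaRect(q[:,:2].astype(np.float32)))
E
```

```text
1002 (613.6, -211.5, 21.0) [ 613.49149835 -210.95407068] [40.58773723 53.88045384 56.06636843]
747 (613.6, -211.6, 21.0) [ 613.40283203 -210.93241512] [50.25161632 54.39720031 56.20538432]
679 (613.5, -211.5, 21.0) [ 613.48878776 -211.0331174 ] [52.23215642 54.45037389 55.83638646]
0.13016210877992762 -0.17611712898545306
top 151 (612.1, -210.9, 21.2) 54.52856867018386
spig 184 (525.0, -2.1, 45.4) [534.57165056  26.12569422 121.23001268]
bar 175 (527.3, 66.6, 113.1) [556.48737292 155.71789112 144.59726646] ((545.3204956054688, 64.34261322021484), (226.14720153808594, 41.027713775634766), 82.85874938964844)
```

Call:
arm_command(plan=[5, -12, -20, 0, 85, 5, -12, -30, 0, 85, 0, 0, -35, 0, 85, 0, 0, -35, 0, 85, 0, 0, -30, 0, 85, 0, 0, -20, 0, 85, 0, 0, -10, 0, 85, 0, 0, 0, 0, 85])

```text
time: 2.87
eef_pos: [611.7, -203.3, 63.4]
eef_rot: [-1.571, 0.003, -0.306]
force: [-0.6, 0.8, -0.0]
width: 85.1
```

```bash
python3 look.py w2; python3 - <<'E'
from h import *;import pickle
s,p,d=pickle.load(open('pics/w2.pkl','rb'));c=cam('wrist',s)
print(proj(c,[613.5,-211.3,55]))
E
```

```text
2.87 [ 611.7 -203.3   63.4] [-90.01   0.19 -17.55] [-0.6  0.8 -0. ] 85.1 [-0.04  0.83  0.42  1.68 -0.47  0.74  0.31]
[327.62830176 339.75173119]
```

View pics/w2.png

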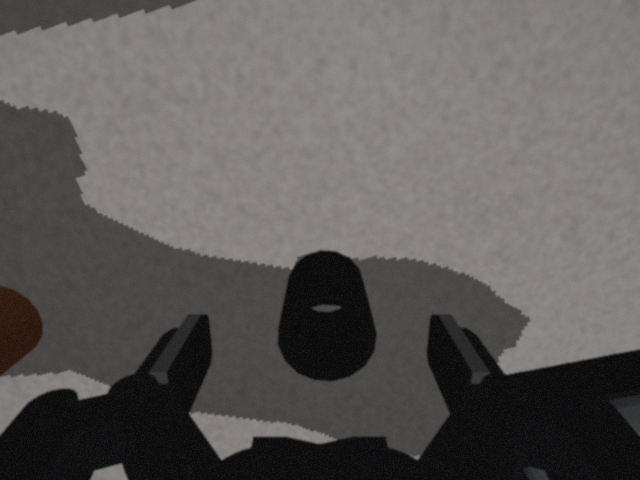

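The shade sits centred between the fingers, its top at about (328, 335) px. I'll correct the remaining offset, go down and grip.

Call:
arm_command(plan=[1, -4, -5, 0, 85, 1, -4, -9, 0, 85, 0, 0, -9, 0, 85, 0, 0, -5, 0, 85, 0, 0, 0, 0, 85, 0, 0, 0, 0, 40, 0, 0, 0, 0, 40, 0, 0, 0, 0, 30, 0, 0, 0, 0, 30, 0, 0, 0, 0, 30, 0, 0, 0, 0, 30, 0, 0, 0, 0, 30])

```text
time: 3.92
eef_pos: [615.1, -211.9, 37.9]
eef_rot: [-1.571, -0.001, -0.307]
force: [-1.2, 1.3, 6.2]
width: 39.9
```

```bash
python3 look.py w3
```

```text
3.92 [ 615.1 -211.9   37.9] [-8.999e+01 -3.000e-02 -1.757e+01] [-1.2  1.3  6.2] 39.9 [-0.01  0.87  0.4   1.67 -0.48  0.7   0.33]
```

View pics/w3.png

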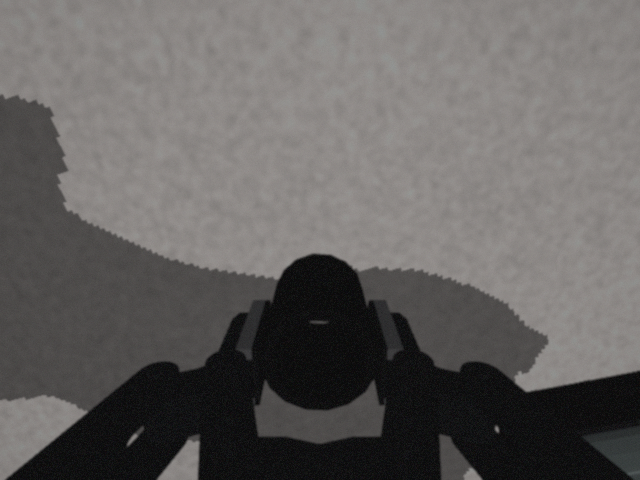

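Gripped. I'll lift and go near the spigot, stopping where the wrist camera sees it.

Call:
arm_command(plan=[0, 0, 8, 0, 30, 0, 0, 18, 0, 30, 0, 0, 30, 0, 30, 0, 0, 34, 0, 30, -5, 15, 34, 0, 30, -10, 24, 20, 0, 30, -10, 24, 10, 0, 30, -10, 24, 0, 0, 30, -10, 24, 0, 0, 30, -5, 15, 0, 0, 30, -3, 6, 0, 0, 30, 0, 0, 0, 0, 30])

```text
time: 4.97
eef_pos: [561.6, -78.6, 191.8]
eef_rot: [-1.57, -0.0, -0.305]
force: [0.6, 0.7, -0.8]
width: 39.9
```

```bash
python3 look.py w4
```

```text
4.97 [561.6 -78.6 191.8] [-8.996e+01 -1.000e-02 -1.747e+01] [ 0.6  0.7 -0.8] 39.9 [-0.34  0.55  0.54  1.83 -0.37  0.86  0.07]
```

View pics/w4.png

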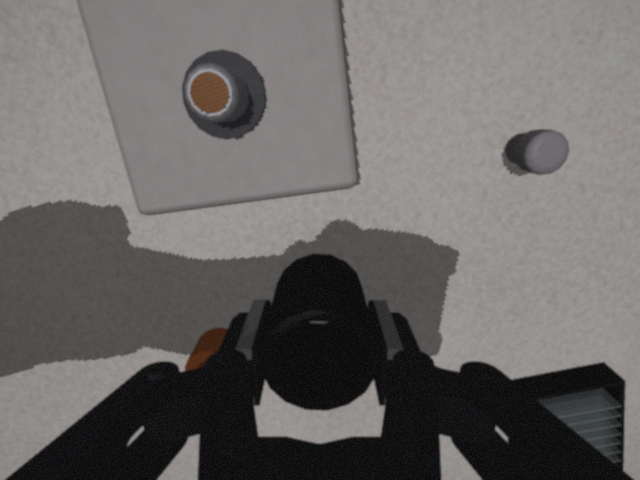

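The shade is held upright. The spigot's brown disc is at about (210, 92) px.

```bash
python3 - <<'E'
from h import *;import pickle
s,p,d=pickle.load(open('pics/w4.pkl','rb'));c=cam('wrist',s);P=cloud(c,d)
hsv=cv2.cvtColor(p,cv2.COLOR_RGB2HSV).astype(int)
m=(hsv[...,0]>5)&(hsv[...,0]<22)&(hsv[...,1]>120);m[200:]=0
for a,cc,b in cents(m): print(a,cc,b,ray(c,cc,109).round(1))
A=P[40:145,170:275].reshape(-1,3);q=A[(A[:,2]>107)&(A[:,2]<112)];print('spigtop',len(q),mec(q),q.mean(0),np.percentile(A[:,2],[2,50,98]))
q=A[(A[:,2]>77.5)&(A[:,2]<82)];print('collar',len(q),mec(q))
for n in('w3','w4'):
    s,p,d=pickle.load(open(f'pics/{n}.pkl','rb'));c=cam('wrist',s);P=cloud(c,d)
    dk=p.max(2)<40;A=P[250:415,255:385].reshape(-1,3)
    print(n,np.percentile(A[:,2]-s['eef_pos'][2],[1,5,25,50,75,90,95,99]).round(1))
    r=A-s['eef_pos'];q=r[(r[:,2]>12)&(r[:,2]<22)];print(len(q),np.histogram(q[:,2],10),mec(q),mec(q[abs(q[:,2]-np.median(q[:,2]))<2]))
E
```

```text
1034 [209.1, 92.4] [192, 73, 36, 39] [535.8  26.5 109. ]
spigtop 1971 (536.4, 26.7, 13.8) [536.58521583  26.47021298 108.90394155] [ 73.37174923  77.79022803 110.01513651]
collar 2659 (540.4, 28.3, 29.1)
w3 [-39.1 -38.6 -33.3  -2.1  14.5  16.9  17.7  24.9]
5596 (array([ 361,  375,  402,  811, 2322, 1014,  101,   63,   68,   79]), array([12.00555843, 13.00414706, 14.00273568, 15.0013243 , 15.99991293,
       16.99850155, 17.99709017, 18.9956788 , 19.99426742, 20.99285605,
       21.99144467])) (1.3, 1.7, 24.3) (1.4, 1.9, 23.8)
w4 [-193.2 -192.5  -33.    -2.1   14.5   17.    17.9   25.1]
5620 (array([ 374,  369,  407,  826, 2253, 1051,  113,   79,   65,   83]), array([12.00031551, 12.99840397, 13.99649242, 14.99458088, 15.99266934,
       16.9907578 , 17.98884626, 18.98693472, 19.98502318, 20.98311163,
       21.98120009])) (1.5, 1.8, 24.1) (1.5, 1.8, 23.9)
```

```bash
python3 - <<'E'
from h import *;import pickle
from scipy.spatial.transform import Rotation as Ro
for n in('w3','w4'):
    s,p,d=pickle.load(open(f'pics/{n}.pkl','rb'));c=cam('wrist',s);P=cloud(c,d)
    r=(P-s['eef_pos'])@Ro.from_euler('xyz',s['eef_rot']).as_matrix()
    sel=(r[...,1]>-19)&(r[...,1]<-15)
    for x in(-12,-6,0,6,12):
        k=sel&(abs(r[...,0]-x)<1.2);z=r[...,2][k];h=(21**2-x*x)**.5
        print(n,x,z.min().round(1),z.max().round(1),'mid',((z.min()+z.max())/2).round(1),'from max',(z.max()-h).round(1),'from min',(z.min()+h).round(1))
    k=sel&(abs(r[...,0])<26);print('x ext',[ (r[...,0][k&(abs(r[...,2]-z)<1)].min().round(1),r[...,0][k&(abs(r[...,2]-z)<1)].max().round(1)) for z in(-15,-12,12,15)])
E
```

```text
w3 -12 -16.2 17.6 mid 0.7 from max 0.3 from min 1.1
w3 -6 -19.8 19.9 mid 0.1 from max -0.2 from min 0.3
w3 0 -20.4 21.2 mid 0.4 from max 0.2 from min 0.6
w3 6 -20.0 20.5 mid 0.3 from max 0.4 from min 0.1
w3 12 -17.4 18.1 mid 0.3 from max 0.9 from min -0.2
x ext [(np.float64(-13.4), np.float64(15.7)), (np.float64(-15.9), np.float64(17.3)), (np.float64(-25.9), np.float64(25.9)), (np.float64(-14.9), np.float64(15.5))]
w4 -12 -17.3 17.2 mid -0.0 from max -0.0 from min -0.1
w4 -6 -19.4 20.1 mid 0.3 from max -0.1 from min 0.7
w4 0 -20.7 21.3 mid 0.3 from max 0.3 from min 0.3
w4 6 -20.1 20.7 mid 0.3 from max 0.6 from min 0.1
w4 12 -17.6 18.4 mid 0.4 from max 1.2 from min -0.4
x ext [(np.float64(-13.0), np.float64(16.1)), (np.float64(-15.9), np.float64(17.4)), (np.float64(-25.8), np.float64(26.0)), (np.float64(-14.3), np.float64(15.7))]
```

Call:
arm_command(plan=[-4, 16, 0, 0, 30, -6, 26, 0, 0, 30, -6, 26, 0, 0, 30, -5, 20, 0, 0, 30, -3, 11, 0, 0, 30, -2, 6, 0, 0, 30, 0, 0, -12, 0, 30, 0, 0, -14, 0, 30, 0, 0, -7, 0, 30, 0, 0, 0, 0, 30, 0, 0, 0, 0, 30])

```text
time: 5.93
eef_pos: [536.0, 23.9, 158.4]
eef_rot: [-1.571, 0.0, -0.308]
force: [-0.1, -0.7, 1.3]
width: 39.8
```

```bash
python3 look.py w5; python3 - <<'E'
from h import *
p,d=camera('side');cv2.imwrite('pics/side5.png',cv2.resize(p[130:330,150:350,::-1],None,fx=3,fy=3))
E
```

```text
5.93 [536.   23.9 158.4] [-9.004e+01  1.000e-02 -1.766e+01] [-0.1 -0.7  1.3] 39.8 [-0.53  0.56  0.52  1.93 -0.39  0.75 -0.09]
```

View pics/side5.png

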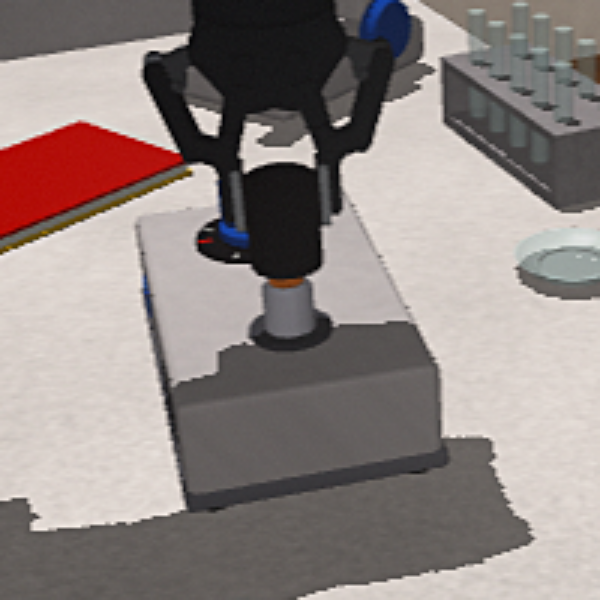

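The shade hangs right above the spigot. I'll correct by (-0.5, +2.5) and press down in small steps.

Call:
arm_command(plan=[-0.5, 2.5, 0, 0, 30, 0, 0, 0, 0, 30, 0, 0, -4, 0, 30, 0, 0, -4, 0, 30, 0, 0, -4, 0, 30, 0, 0, -4, 0, 30, 0, 0, -4, 0, 30, 0, 0, 0, 0, 30])

```text
time: 6.7
eef_pos: [534.9, 27.4, 137.4]
eef_rot: [-1.571, 0.001, -0.307]
force: [-0.3, -0.4, -1.3]
width: 40.2
```

Call:
arm_command(plan=[0, 0, -3, 0, 30, 0, 0, -4, 0, 30, 0, 0, -4, 0, 30, 0, 0, -3, 0, 30, 0, 0, -2, 0, 30, 0, 0, 0, 0, 30])

```text
time: 7.2
eef_pos: [535.1, 27.5, 121.8]
eef_rot: [-1.571, 0.001, -0.307]
force: [0.9, 0.2, -1.0]
width: 40.1
```

Call:
arm_command(plan=[0, 0, -2, 0, 30, 0, 0, -2, 0, 30, 0, 0, -1, 0, 30, 0, 0, 0, 0, 30])

```text
time: 7.53
eef_pos: [535.2, 27.5, 117.1]
eef_rot: [-1.571, 0.0, -0.307]
force: [-0.2, -0.7, 0.8]
width: 39.8
```

Call:
arm_command(plan=[0, 0, -1, 0, 30, 0, 0, -1, 0, 30, 0, 0, 0, 0, 30])

```text
time: 7.78
eef_pos: [535.4, 27.5, 116.7]
eef_rot: [-1.569, -0.0, -0.307]
force: [-10.5, 1.4, 34.6]
width: 39.9
```

The contact force is 35 N at the expected height, so it looks seated. I'll release, rise and check.

Call:
arm_command(plan=[0, 0, 0, 0, 50, 0, 0, 0, 0, 70, 0, 0, 0, 0, 80, 0, 0, 0, 0, 80, 0, 0, 0, 0, 80, 0, 0, 15, 0, 80, 0, 0, 30, 0, 80, 0, 0, 35, 0, 80, 0, 0, 35, 0, 80, 0, 0, 25, 0, 80, 0, 0, 5, 0, 80, 0, 0, 0, 0, 80])

```text
time: 8.78
eef_pos: [535.9, 27.7, 261.7]
eef_rot: [-1.569, -0.002, -0.306]
force: [-0.6, 0.3, -1.2]
width: 79.9
```

```bash
python3 look.py w6; python3 - <<'E'
from h import *
p,d=camera('side');cv2.imwrite('pics/side6.png',cv2.resize(p[130:330,150:350,::-1],None,fx=3,fy=3))
E
```

```text
8.78 [535.9  27.7 261.7] [-89.9   -0.12 -17.56] [-0.6  0.3 -1.2] 79.9 [-0.61  0.42  0.61  1.84 -0.29  0.97 -0.18]
```

View pics/side6.png

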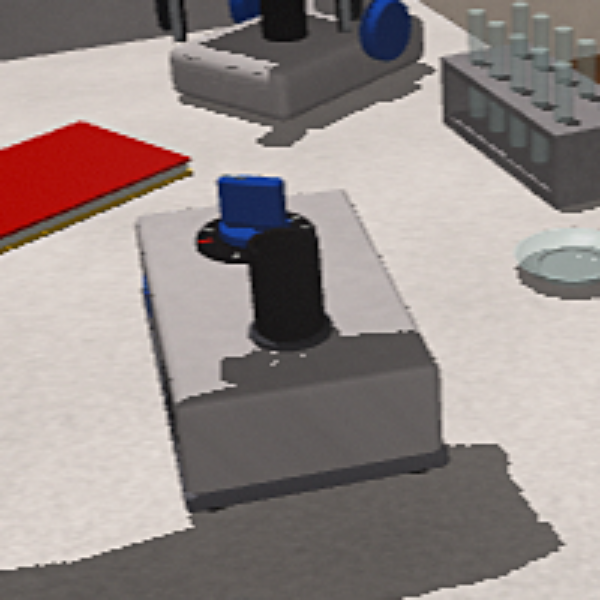

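View pics/w6.png

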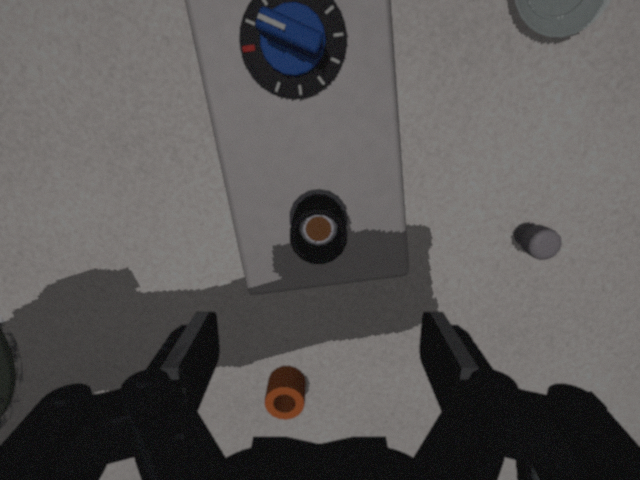

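The shade stands upright on the collar, with the spigot's disc at (318, 228) px inside the bore. The dial bar is at about (292, 35) px with the pointer one click past the red tick. Next I'll measure both.

```bash
cat > dial.py <<'E'
from h import *;import pickle,sys
s,p,d=pickle.load(open(f'pics/{sys.argv[1]}.pkl','rb'));c=cam('wrist',s);P=cloud(c,d)
hsv=cv2.cvtColor(p,cv2.COLOR_RGB2HSV).astype(int)
H,S,V=[hsv[...,k] for k in range(3)]
A=P.reshape(-1,3)
n=np.hypot(A[:,0]-536,A[:,1]-26.5)<30
q=A[n&(A[:,2]>130)&(A[:,2]<140)];
if len(q): print('shade rim',len(q),mec(q),np.median(q[:,2]))
blue=(H>100)&(H<130)&(S>110)
near=(np.hypot(P[...,0]-556,P[...,1]-157)<40)
bar=near&(abs(P[...,2]-118)<3)
q=P[bar];print('bartop',len(q),q.mean(0).round(1))
r=cv2.minAreaRect(q[:,:2].astype(np.float32));print('rect',r)
b=cv2.boxPoints(r);e=max((b[1]-b[0],b[2]-b[1]),key=np.linalg.norm);print('bar yaw mod180',np.degrees(np.arctan2(e[1],e[0]))%180)
w=bar&(S<90)&(V>110);q=P[w];print('pointer',len(q),q.mean(0) if len(q) else '')
red=near&((H<8)|(H>172))&(S>140);q=P[red];print('red',len(q),q.mean(0) if len(q) else '')
E
python3 dial.py w6
```

```text
shade rim 1110 (536.3, 27.4, 21.0) 133.4308892084843
bartop 1576 [559.  160.2 117.3]
rect ((559.14404296875, 160.32559204101562), (14.001896858215332, 43.771583557128906), 50.27971649169922)
bar yaw mod180 140.27974
pointer 92 [549.76222301 167.95935172 118.31324192]
red 87 [525.69120969 166.10695754  77.08754879]
```

Call:
arm_command(plan=[1, 8, 0, 6, 80, 2, 14, 0, 7, 80, 3, 16, 0, 7, 80, 3, 16, 0, 7, 60, 3, 16, 0, 7, 60, 3, 16, 0, 7, 60, 3, 16, 0, 7, 60, 2, 14, -10, 7, 60, 2, 10, -10, 7, 60, 1, 6, -10, 6, 60, 0, 0, -5, 0, 60, 0, 0, 0, 0, 60])

```text
time: 9.88
eef_pos: [557.4, 159.0, 223.0]
eef_rot: [-1.569, 0.003, 0.877]
force: [0.6, -0.6, 0.4]
width: 59.6
```

```bash
python3 look.py w7; python3 dial.py w7
```

```text
9.88 [557.4 159.  223. ] [-89.9    0.18  50.23] [ 0.6 -0.6  0.4] 59.6 [-0.57  0.49  0.27  1.75 -0.16  0.92  0.64]
shade rim 1326 (535.9, 27.9, 21.2) 133.3471937065819
bartop 1282 [557.7 161.6 117.4]
rect ((558.37451171875, 160.97476196289062), (13.558063507080078, 43.75969696044922), 50.84408187866211)
bar yaw mod180 140.84409
pointer 111 [549.71628821 168.06544643 118.37065975]
red 90 [525.76632386 166.06589328  77.25046912]
```

View pics/w7.png

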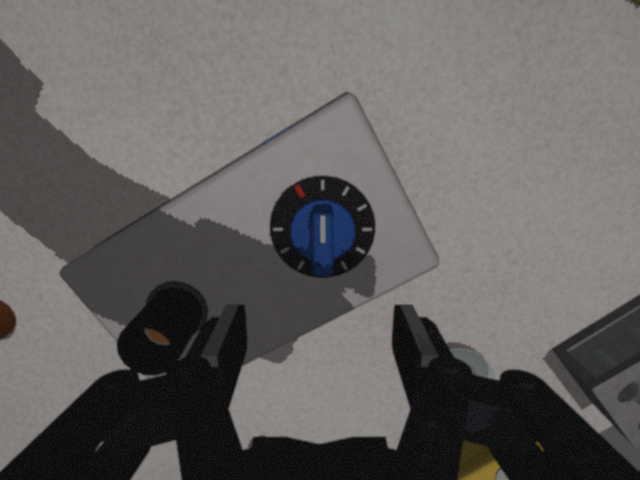

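The bar is aligned with the jaws, pointer at the first white tick (323, 185) px. Next: descend on the dial, then grip.

Call:
arm_command(plan=[1.3, 1.7, -10, 0, 60, 0, 0, -20, 0, 60, 0, 0, -22, 0, 60, 0, 0, -22, 0, 60, 0, 0, -20, 0, 60, 0, 0, -12, 0, 60, 0, 0, -6, 0, 60, 0, 0, 0, 0, 60])

```text
time: 10.6
eef_pos: [559.3, 160.9, 112.4]
eef_rot: [-1.57, 0.001, 0.879]
force: [-0.1, 0.2, -0.4]
width: 60.1
```

Call:
arm_command(plan=[-0.4, 0, -5, 0, 60, 0, 0, -1, 0, 40, 0, 0, 0, 0, 20, 0, 0, 0, 0, 8, 0, 0, 0, 0, 8, 0, 0, 0, 0, 8, 0, 0, 0, 0, 8, 0, 0, 0, 0, 8, 0, 0, 0, 0, 8, 0, 0, 0, 0, 8])

```text
time: 11.43
eef_pos: [558.9, 160.6, 108.0]
eef_rot: [-1.571, 0.001, 0.879]
force: [-7.5, -5.3, 12.2]
width: 13.1
```

```bash
python3 look.py w8;python3 -c "
from h import *;print(get_state()['ft_torque'])"
```

```text
11.43 [558.9 160.6 108. ] [-8.999e+01  4.000e-02  5.039e+01] [-7.5 -5.3 12.2] 13.1 [-0.54  0.65  0.22  1.83 -0.21  0.68  0.68]
[-0.9640185   1.47587953 -0.01630379]
```

View pics/w8.png

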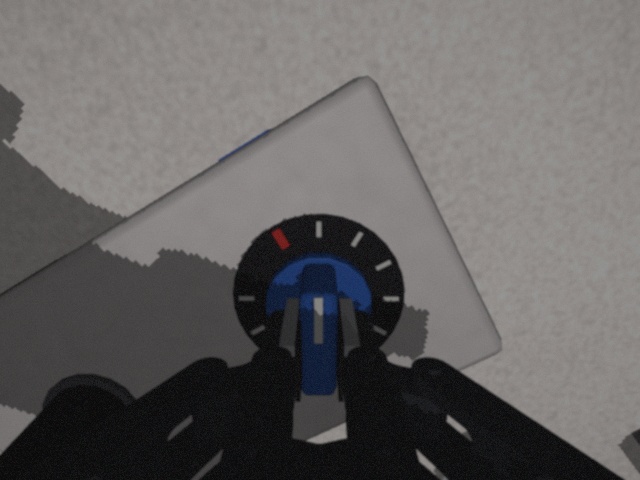

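The bar is gripped centrally. I'll turn by 60° first (two clicks) and check.

Call:
arm_command(plan=[0, 0, 0, -4, 8, 0, 0, 0, -6, 8, 0, 0, 0, -6, 8, 0, 0, 0, -6, 8, 0, 0, 0, -6, 8, 0, 0, 0, -6, 8, 0, 0, 0, -6, 8, 0, 0, 0, -6, 8, 0, 0, 0, -6, 8, 0, 0, 0, -5, 8, 0, 0, 0, -3, 8, 0, 0, 0, 0, 8])

```text
time: 12.48
eef_pos: [558.5, 160.3, 108.0]
eef_rot: [-1.572, 0.001, -0.172]
force: [-9.1, -6.4, 17.2]
width: 13.3
```

```bash
python3 look.py w9;python3 -c "
from h import *;print(get_state()['ft_torque'])"
```

```text
12.48 [558.5 160.3 108. ] [-9.006e+01  7.000e-02 -9.830e+00] [-9.1 -6.4 17.2] 13.3 [-0.72  0.7   0.51  1.84 -0.49  0.72 -0.12]
[-1.57388112  2.10637721 -0.04529691]
```

View pics/w9.png

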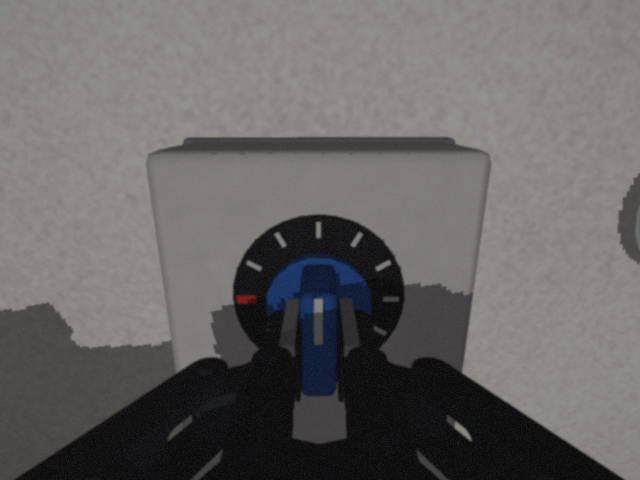

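The pointer is now at the third tick (red at (246, 299) px, 90° behind). Another 60°.

Call:
arm_command(plan=[0, 0, 0, -4, 8, 0, 0, 0, -6, 8, 0, 0, 0, -6, 8, 0, 0, 0, -6, 8, 0, 0, 0, -6, 8, 0, 0, 0, -6, 8, 0, 0, 0, -6, 8, 0, 0, 0, -6, 8, 0, 0, 0, -6, 8, 0, 0, 0, -5, 8, 0, 0, 0, -3, 8, 0, 0, 0, 0, 8])

```text
time: 13.53
eef_pos: [558.1, 160.5, 107.9]
eef_rot: [-1.573, 0.001, -1.219]
force: [-13.5, -5.4, 19.9]
width: 12.8
```

```bash
python3 look.py w10;python3 -c "
from h import *;print(get_state()['ft_torque'])"
```

```text
13.53 [558.1 160.5 107.9] [-9.013e+01  3.000e-02 -6.982e+01] [-13.5  -5.4  19.9] 12.8 [-0.89  0.8   0.78  1.85 -0.76  0.82 -0.93]
[-1.33273464  3.12535992 -0.04864569]
```

View pics/w10.png

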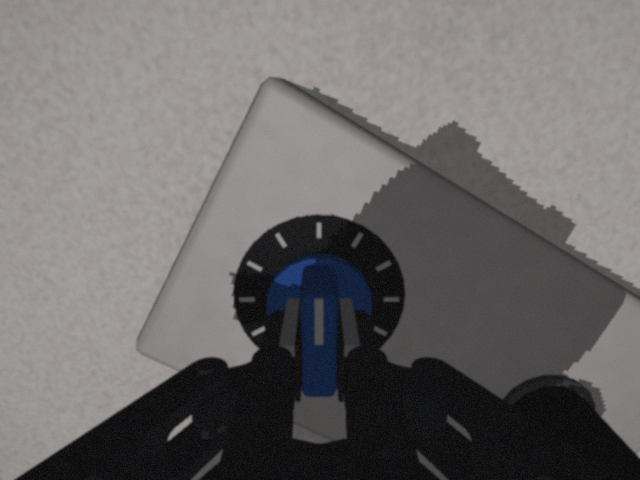

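The fifth tick is reached. Last 30°.

Call:
arm_command(plan=[0, 0, 0, -4, 8, 0, 0, 0, -5, 8, 0, 0, 0, -5, 8, 0, 0, 0, -5, 8, 0, 0, 0, -5, 8, 0, 0, 0, -4, 8, 0, 0, 0, -2, 8, 0, 0, 0, 0, 8])

```text
time: 14.25
eef_pos: [558.0, 160.7, 108.0]
eef_rot: [-1.573, -0.0, -1.741]
force: [-14.8, -2.9, 22.0]
width: 12.7
```

```bash
python3 look.py w11;python3 -c "
from h import *;print(get_state()['ft_torque'])"
```

```text
14.25 [558.  160.7 108. ] [-9.014e+01 -2.000e-02 -9.974e+01] [-14.8  -2.9  22. ] 12.7 [-0.95  0.86  0.9   1.86 -0.88  0.89 -1.35]
[-1.00420323  3.36405303 -0.03005157]
```

View pics/w11.png

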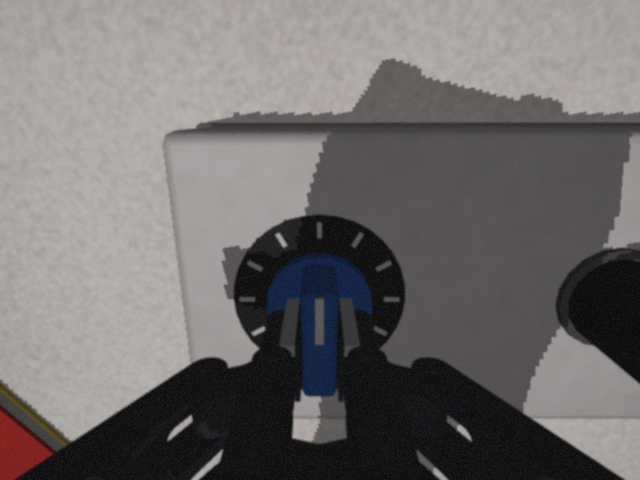

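The bar is perpendicular to the lamp's long side with the pointer on +x, which is the sixth tick. I'll open and rise.

Call:
arm_command(plan=[0, 0, 0, 0, 25, 0, 0, 0, 0, 40, 0, 0, 0, 0, 50, 0, 0, 0, 0, 50, 0, 0, 10, 0, 50, 0, 0, 20, 0, 50, 0, 0, 24, 0, 50, 0, 0, 24, 0, 50, 0, 0, 24, 0, 50, 0, 0, 20, 0, 50, 0, 0, 5, 0, 50, 0, 0, 0, 0, 50])

```text
time: 15.3
eef_pos: [559.7, 161.3, 236.0]
eef_rot: [-1.569, 0.001, -1.738]
force: [0.5, -0.1, 0.1]
width: 50.0
```

```bash
python3 look.py w12;python3 dial.py w12; python3 - <<'E'
from h import *
p,d=camera('side');cv2.imwrite('pics/side12.png',p[:,:,::-1])
E
```

```text
15.3 [559.7 161.3 236. ] [-8.989e+01  8.000e-02 -9.957e+01] [ 0.5 -0.1  0.1] 50.0 [-1.04  0.72  1.07  1.76 -0.71  1.1  -1.47]
shade rim 1508 (536.1, 26.9, 21.5) 133.40694578647845
bartop 1147 [560.3 159.9 117.4]
rect ((559.2750244140625, 160.08425903320312), (13.864062309265137, 43.19339370727539), 80.00279235839844)
bar yaw mod180 170.0028
pointer 0 
red 0
```

View pics/w12.png

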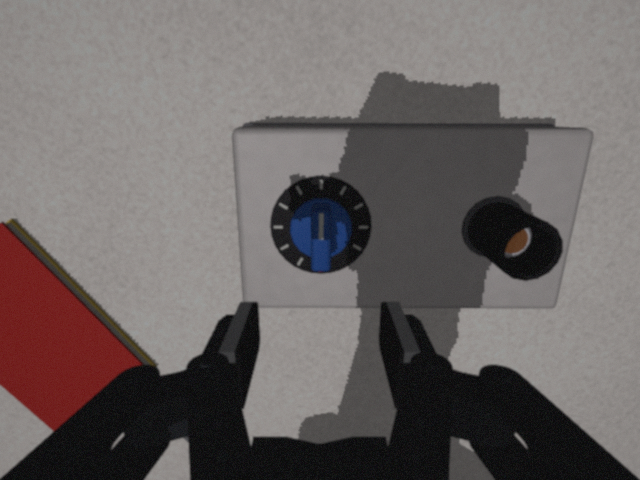

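View pics/side12.png

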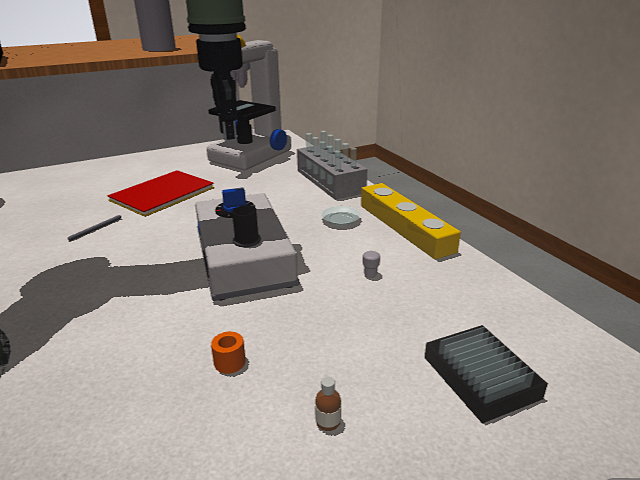

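The dial bar is at yaw 170.0° (lamp yaw -9.6°), with the white pointer facing +x at the tick (321, 184) px. The shade is unchanged and the bystanders are in place. I'll hand in.

```bash
python3 -c "
from workcell import *
print(close_job())"
```

```text
the job is handed in; nothing more can be done
None
```

I pushed the shade fully down over the spigot and released it. Then I turned the dial 150° clockwise, from click 1 to click 6, let go and rose clear. I handed the job in at about 15 s; `close_job()` gives no verdict.

Last checks, after release:

- **Shade:** It is upright and centred on the spigot axis to within about 0.5 mm. The rim reads 133.4 mm, against 134 mm expected when fully seated.
- **Dial:** The bar is at 180.4° from off by the camera, with the pointer at the sixth tick, well within the 0.15 rad allowed.
- **Bystanders:** The spacer, bottle, objective and dish all look unmoved in the side view; I compared these by eye only.
- **Robot:** It is clear of everything, with about 0.5 N or less on the wrist.

The first top-view estimate put the lamp at -8.5° and the dial 2–3 mm off. The closer wrist measurements gave -9.6°, and I used those. My automatic pointer and red-tick detection found nothing in the last picture, so the pointer direction there is by eye. During the turn the wrist force rose to about 27 N, well under the 120 N limit.

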